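Hold the pantry vacuum-sealer's dial at its third click

ROBOT

A 7-joint arm with a two-finger parallel gripper is mounted at the origin on the work surface. World frame = base frame: x ahead of the robot, y to its left, z up, the work surface at z = 0. Lengths are in m, angles in rad, forces in N, time in s.
With the tool pointing down it reaches from about 0.4 to 0.85 m from the base axis. Payload 4.5 kg.
Tool frame: the origin (TCP) lies at the very end of the fingers, on their centre line; the grasp point (between the pads) lies 19 mm behind it (r.grip_depth is the z of the grasp point in the tool frame, in m); z points along the fingers, y is the line along which they close (so a half turn about z gives the same grasp; the last joint's range is limited). The gripper opens to 88 mm and grips with 3 to 60 N. Pads are 18 mm wide; open, the fingers measure 123 mm over their backs; the gripper's body (75 mm by 187 mm) begins 45 mm behind the grasp point.
Start: joints at [1.3, 0.689, -0.195, 1.565, 0.157, 0.902, -0.215], TCP at [0.188, -0.596, 0.239] pointing down, gripper open.
Joint ranges: [-3.01, 3.01], [-0.46, 2.08], [-1.47, 1.51], [0.13, 2.56], [-1, 4.14], [0.04, 2.09], [-2.66, 2.66]. Speed limits (rad/s): [2.57, 2.57, 3.14, 3.14, 3.14, 3.14, 3.14].

INTERFACE

Orientations are given as a unit quaternion [x, y, z, w].
In Python, from plant import r, snapshot, camera_params gives the robot as it stands (r), with the cameras as plain functions.
- The arm moves only by the shell command python3 steer.py [FORCE], which reads ROWS from standard input. ROWS is a JSON list of rows, 1 to 10 of them, each an object with the fields aperture (the opening from 0.0 (shut) to 1.0 (fully open)), x, y, z (the shift in shares of 0.6 m (1.0 is 0.6 m)), wx, wy, wz (a rotation vector in shares of 4 rad (1.0 is 4 rad)); a field left out counts as zero (the opening has to be given); each row is the pose to reach, as a shift and turn from the pose commanded when the command began, along the tool's axes at that moment; what a row does not reach only later rows make up. A row lasts 1/10 s, in which the tool goes at most 0.05 m and 0.15 rad, less where a joint would pass 70% of its speed; a pose out of reach is approached as far as the arm can. The fingers move at their own pace and stop on an object; FORCE is the grip in N (left out, the last holds). Time passes only in rows, so rows that do not move let the fingers close. It prints the time, the measured TCP pose, the force, the opening and the grip force at its end. Input that does not fit is refused with a message, and nothing moves.
- r.get_state(): the state, without advancing time (a new reading comes with each control period).
- snapshot(name): name is "scene" or "top" or "wrist"; returns the picture (420x560x3 uint8, red, green, blue); there is no depth.
- camera_params(name): a dict with "fx", "fy", "cx", "cy" (pixels), "k1" (the pictures are not rectified: a ray, as slopes to the right and down, at radius r is drawn at 1 + k1 r^2 times it, then the intrinsics apply), "rvec" (rotation vector, rad) and "tvec" (3), from world to camera coordinates, as OpenCV has them. Camera axes: x right, y down, z forward; pixel columns grow to the right and rows downward; lengths in m; the calibration is good to about 2 mm. A picture is of the moment at which its call begins: read the wrist's pose just before it. camera_params takes no time and is no camera call; for the wrist camera it gives the pose at the moment of the call.
- r.finish_job(): hands the job in; it is judged then, once.
The state is a dict: "clock": time; "q": joint angles; "qd": joint speeds; "joint_torque": joint torques, N m; "tool_pos": TCP position; "eef_rot": TCP orientation; "contact_force": force on the tool from outside, world axes, zero at the start; "moment": the same for the moment, N m; "opening": opening from 0.0 (shut) to 1.0 (fully open); "finger_force": force on a finger pad.
Only numpy, scipy, OpenCV 4.12 (cv2) and the standard library are available. Lean on these libraries where they do the work, as an engineer would, in place of code of your own. Each camera call takes 0.05 s, during which the arm holds its last target. There are 200 camera calls.

TASK

Seal the canister in the vacuum-sealer drawer: pull the drawer all the way out by its bar handle, then with the fingers press down the paddle of the spring-return dial inside, past two clicks to the third, and keep it there. It springs back if let go, so finish while still holding it down, with the drawer still fully out. Leave the jar and the tin beside the unit where they are.

Things in the scene. Friction and masses are not known exactly. Their poses are not given: they have to be found in the camera images.
- drawer (a joint): Travel of the sealer unit's drawer in m: 0 = closed (its contents are hidden), 0.180 = fully out at its stop. It slides level straight out of the unit's front, along the unit's -x, against about 3 N of friction; it stays where it is left, has no catch, and may start a little ajar.
- unit_front (a point): Middle of the lower front edge of the fixed white vacuum-sealer unit, on the worktop. The unit is a box 300 mm deep, 320 wide, 157 high. Axes of this point = the unit's: x from its front (drawer side) to its back, y to its left side, z up. Closed, the drawer front (14 mm thick, upper edge 140 mm above the worktop) covers x = -14 to 0 mm here.
- drawer_handle (a point): Middle of the drawer's straight steel bar handle: round bar, diameter 11 mm, 100 mm long along the unit's y, 120 mm above the worktop, its axis 45 mm before the outer face of the drawer front (39 mm free between bar and front). Moves with the drawer.
- dial_axis (a point): Centre of the dial in the drawer: a black drum (diameter 56, 52 mm long) with its axis along the unit's x, 90 mm above the worktop, between two grey cheeks that reach 31 mm to each side and 100 mm above the worktop. It is midway across the drawer, 75 mm behind the drawer front's inner face; with the drawer out the unit's front edge is 105 mm behind it. Moves with the drawer.
- paddle (a point): Point to press: on the upper face of the dial's black paddle, 65 mm from the dial's axis. The paddle is a plate 50 mm wide (along the unit's x), 6 mm thick, reaching 99 mm from the axis towards the unit's +y, ending in a 9 mm round lip. This point is about 116 mm above the worktop at rest, 70 mm at the third click. Moves with drawer and dial.
- dial (a joint): Turn of the dial in rad: 0 = at rest, paddle slanting up 0.36 rad; grows as the paddle is pressed down. Clicks at about 0.24, 0.48 and 0.72, hard stop at 0.80. At the press point it takes about 3.5 N to move off to the first click, 4.8 N on to the second, 6 N to the third, then 5 N to stay there and 8 N to the stop. No click keeps the dial: let go, it springs back to 0.
- jar: Glass jar with dark lid, diameter 72 mm, 110 mm high, standing beside the unit. Origin: centre of its underside. Leave alone.
- tin: Steel food tin with paper label, diameter 68 mm, 100 mm high, standing beside the unit. Origin: centre of its underside. Leave alone.

How it is judged:
By the outcome, as a careful person would: the job done as asked, in the order asked, and still so for the second after the job is handed in, while the arm keeps its last pose, push and grip.
It also fails if it takes over 46 s, if anything falls off the work surface, if the arm or the gripper's body presses on something with over 40 N, if the wrist force passes 120 N, or if a joint passes its speed limit or range.

## Working session

There is one attempt and no reset: what is moved stays moved. The work goes in short steps, Python scripts to look and compute and a shell command to move; the robot and the scene stay as the last step left them, time stands still between calls to the robot, and variables do not carry over. Pictures are saved under pics/ and viewed, at most 10 in all, crops included, and the job is handed in when it is done.

```bash
ls; mkdir -p pics; python3 - <<'E'
from plant import r, snapshot, camera_params
import cv2
for n in("scene","top"):
    cv2.imwrite(f"pics/{n}0.png",snapshot(n)[:,:,::-1]); print(camera_params(n))
s=r.get_state(); print(s["clock"],s["tool_pos"],s["eef_rot"],s["q"],s["contact_force"],r.grip_depth)
E
```

```text
pics
plant.py
steer.py
{'fx': 379.54600123928304, 'fy': 379.54600123928304, 'cx': 281.37939677532245, 'cy': 212.73406521314507, 'k1': -0.07068272071260047, 'rvec': array([ 0.85621545,  2.91074107, -0.42322684]), 'tvec': array([ 0.51528135, -0.35211718,  1.04540431])}
{'fx': 406.1579475406028, 'fy': 406.1579475406028, 'cx': 284.2392734596814, 'cy': 208.5687083680318, 'k1': -0.0022365924897696627, 'rvec': array([ 2.14313369, -2.18536289,  0.04530977]), 'tvec': array([0.0711037 , 0.63218014, 0.90550364])}
0.1 [ 0.18734734 -0.59567328  0.23799255] [ 9.88405463e-01  1.51835335e-01 -1.80992188e-04 -7.99398291e-04] [ 1.29981512  0.68990434 -0.19452822  1.56622218  0.15730261  0.90249689
 -0.21511337] [ 0.51878496 -0.32126558  0.57354399] -0.0187
```

View pics/scene0.png

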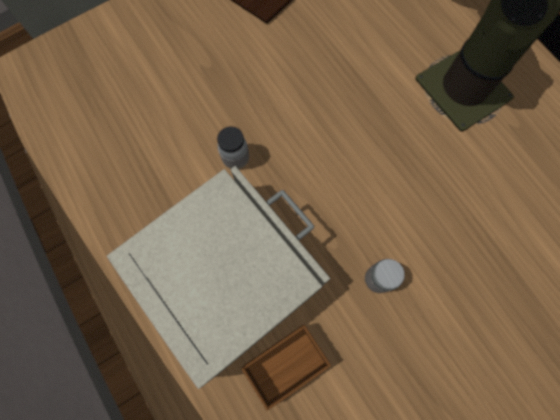

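View pics/top0.png

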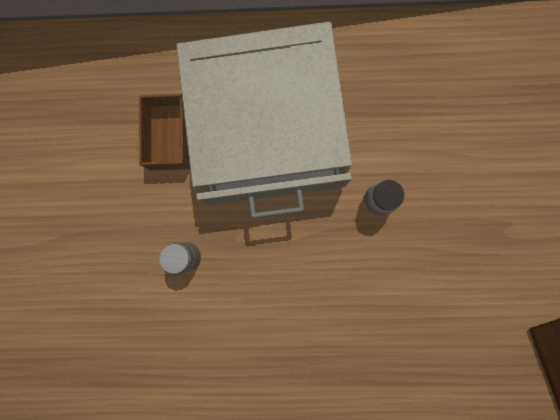

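The top view shows the unit with its front facing down the image, slightly ajar. The bar handle runs from about (253,214) to (302,208), with the dark-lidded jar at (386,196) and the tin at (176,258). I'll cast rays to get positions.

```bash
cat > h.py <<'E'
import numpy as np, cv2
from plant import r, snapshot, camera_params
def ray(n,px,p=None):
    p=p or camera_params(n)
    K=np.array([[p["fx"],0,p["cx"]],[0,p["fy"],p["cy"]],[0,0,1]])
    u=cv2.undistortPoints(np.array([[px]],float),K,np.array([p["k1"],0,0,0,0]))[0,0]
    R=cv2.Rodrigues(p["rvec"])[0]
    return -R.T@p["tvec"], R.T@np.array([*u,1])
def onz(n,px,z,p=None):
    o,d=ray(n,px,p); return o+d*(z-o[2])/d[2]
def tri(a,b):
    (o1,d1),(o2,d2)=a,b
    t=np.linalg.lstsq(np.c_[d1,-d2],o2-o1,rcond=None)[0]
    p,q=o1+t[0]*d1,o2+t[1]*d2
    return (p+q)/2,np.linalg.norm(p-q)
E
python3 - <<'E'
from h import *
np.set_printoptions(precision=4,suppress=True)
T={"BL":(179,41),"BR":(331,25),"FR":(347,163),"FL":(194,185)}
for k,v in T.items(): print(k,onz("top",v,.157))
for v in [(198,195),(350,180)]: print("front upper",onz("top",v,.14))
for v in [(253,215),(302,209)]: print("handle",onz("top",v,.12))
print("jar",onz("top",(388,195),.11),"tin",onz("top",(175,259),.10))
print("jar s",onz("scene",(231,139),.11),"tin s",onz("scene",(389,274),.10))
for v in [(270,201),(281,194),(311,226),(302,236)]: print("handle s",v,onz("scene",v,.12))
# crops
a=cv2.resize(cv2.imread("pics/top0.png")[150:240,180:360],None,fx=4,fy=4,interpolation=cv2.INTER_CUBIC)
b=cv2.resize(cv2.imread("pics/scene0.png")[160:250,220:350],None,fx=4,fy=4,interpolation=cv2.INTER_CUBIC)
c=np.zeros((720,800,3),np.uint8)
cv2.imwrite("pics/c1.png",cv2.resize(np.hstack([a[:, :],b[:360]]) ,None,fx=.64,fy=.64))
E
```

```text
BL [0.9731 0.2643 0.157 ]
BR [ 0.9953 -0.0477  0.157 ]
FR [ 0.7108 -0.0715  0.157 ]
FL [0.6741 0.2333 0.157 ]
front upper [0.6558 0.2296 0.14  ]
front upper [ 0.6793 -0.0785  0.14  ]
handle [0.6141 0.1202 0.12  ]
handle [0.6244 0.0189 0.12  ]
jar [ 0.6505 -0.1597  0.11  ] tin [0.5257 0.2887 0.1   ]
jar s [ 0.6509 -0.1567  0.11  ] tin s [0.529  0.2924 0.1   ]
handle s (270, 201) [0.6571 0.0239 0.12  ]
handle s (281, 194) [0.6283 0.0233 0.12  ]
handle s (311, 226) [0.6136 0.1187 0.12  ]
handle s (302, 236) [0.6418 0.1265 0.12  ]
```

View pics/c1.png

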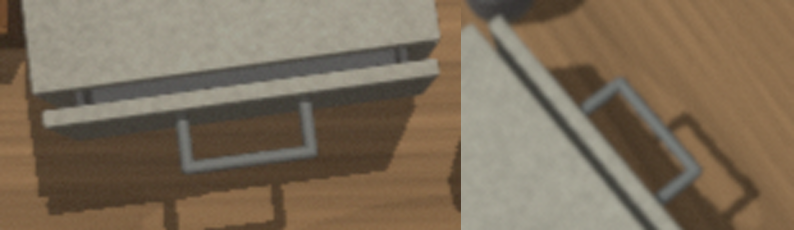

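The two views agree. The handle's middle is at about (0.620, 0.070, 0.12), its length reads 102 mm against 100 given, and the unit's yaw is about 0.077. I'll move above the handle and turn so the fingers close along the unit's x.

```bash
cat >> h.py <<'E'
from scipy.spatial.transform import Rotation as Ro
def go(target,heading):
    s=r.get_state(); R=Ro.from_quat(s["eef_rot"])
    c,sn=np.cos(heading),np.sin(heading)
    Rt=Ro.from_matrix(np.array([[c,sn,0],[sn,-c,0],[0,0,-1.]]))
    np.set_printoptions(precision=4,suppress=True)
    print("shift",R.inv().apply(np.array(target)-s["tool_pos"]),"rot",(R.inv()*Rt).as_rotvec(),"t",s["clock"],"pos",s["tool_pos"],"F",s["contact_force"],"op",s["opening"],"q",s["q"])
E
python3 -c "
from h import *
go((.6195,.0695,.2),1.648)"
```

```text
shift [ 0.6119 -0.5047  0.0387] rot [-0.0015 -0.001  -1.3431] t 0.1 pos [ 0.1873 -0.5957  0.238 ] F [ 0.5188 -0.3213  0.5735] op 1.0047076828414403 q [ 1.2998  0.6899 -0.1945  1.5662  0.1573  0.9025 -0.2151]
```

Careful with the scale: shifts go in shares of 0.6 m and turns go in shares of 4 rad. That gives: 0.35 m / 0.6 = 0.5833, 0.315 m / 0.6 = 0.525, -0.8 rad / 4 = -0.2.

```bash
echo '[{"aperture":0.4,"x":0.0583,"y":-0.05,"wz":-0.02},{"aperture":0.4,"x":0.1167,"y":-0.1,"wz":-0.04},{"aperture":0.4,"x":0.175,"y":-0.15,"wz":-0.06},{"aperture":0.4,"x":0.2333,"y":-0.2,"wz":-0.08},{"aperture":0.4,"x":0.2917,"y":-0.25,"wz":-0.1},{"aperture":0.4,"x":0.35,"y":-0.3,"wz":-0.12},{"aperture":0.4,"x":0.4083,"y":-0.35,"wz":-0.14},{"aperture":0.4,"x":0.4667,"y":-0.4,"wz":-0.16},{"aperture":0.4,"x":0.525,"y":-0.45,"wz":-0.18},{"aperture":0.4,"x":0.5833,"y":-0.5,"wz":-0.2}]' | python3 steer.py; python3 -c "
from h import *
go((.6195,.0695,.2),1.648)"
```

```text
clock: 1.1
tool_pos: [0.4319, -0.2034, 0.2386]
eef_rot: [0.85, 0.526, -0.0, -0.0]
contact_force: [0.7, -1.0, -0.1]
opening: 0.4
finger_force: 0.0
shift [0.3279 0.046  0.0385] rot [-0.0003  0.0002 -0.5401] t 1.1 pos [ 0.4319 -0.2034  0.2386] F [ 0.734  -0.98   -0.0727] op 0.3995612943891068 q [ 0.6013  0.5189 -0.3935  1.991   0.3043  0.6885 -0.4455]
```

In the tool's units: 0.328 m / 0.6 = 0.5467, 0.3 m / 0.6 = 0.5, -0.54 rad / 4 = -0.135.

```bash
echo '[{"aperture":0.4,"x":0.0583,"y":0.0083,"z":0.0083,"wz":-0.015},{"aperture":0.4,"x":0.1167,"y":0.0167,"z":0.0167,"wz":-0.03},{"aperture":0.4,"x":0.175,"y":0.025,"z":0.025,"wz":-0.045},{"aperture":0.4,"x":0.2333,"y":0.0333,"z":0.0333,"wz":-0.06},{"aperture":0.4,"x":0.3,"y":0.0417,"z":0.0417,"wz":-0.075},{"aperture":0.4,"x":0.3667,"y":0.05,"z":0.05,"wz":-0.09},{"aperture":0.4,"x":0.4333,"y":0.06,"z":0.0583,"wz":-0.105},{"aperture":0.4,"x":0.5,"y":0.07,"z":0.0642,"wz":-0.12},{"aperture":0.4,"x":0.5467,"y":0.0767,"z":0.0642,"wz":-0.135},{"aperture":0.4,"x":0.5467,"y":0.0767,"z":0.0642,"wz":-0.135}]' | python3 steer.py; python3 - <<'E'
from h import *
go((.6195,.0695,.107),1.648)
p=camera_params("wrist")
cv2.imwrite("pics/w1.png",snapshot("wrist")[:,:,::-1])
R=cv2.Rodrigues(p["rvec"])[0]
for q in [(.6195,.0695,.12),(.6145,.12,.12),(.6245,.02,.12)]:
    c=R@np.array(q)+p["tvec"]; print(c[:2]/c[2]*p["fx"]+[p["cx"],p["cy"]])
E
```

```text
clock: 2.1
tool_pos: [0.6211, 0.073, 0.1998]
eef_rot: [0.678, 0.735, 0.002, -0.001]
contact_force: [0.2, 0.2, -0.1]
opening: 0.399
finger_force: 0.0
shift [-0.0037 -0.002   0.0927] rot [ 0.0015 -0.0045  0.0033] t 2.1 pos [0.6211 0.073  0.1998] F [ 0.2338  0.1506 -0.1335] op 0.3988145263494874 q [ 0.0739  0.7667 -0.4829  1.5965  0.4248  0.8822 -0.4857]
[276.7519 224.293 ]
[275.1479 149.5514]
[278.2873 289.4972]
```

View pics/w1.png

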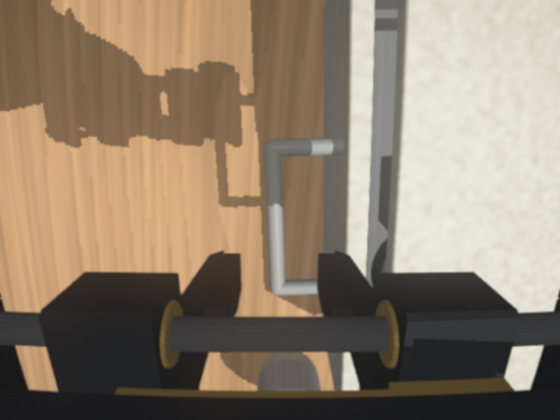

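The wrist view shows the bar from (272,147) to (278,288), which matches the prediction, and it lies between the fingers. I'll go down and grip.

In the tool's units: 0.092 m / 0.6 = 0.1533, 0.085 m / 0.6 = 0.1417.

```bash
echo '[{"aperture":0.4,"x":-0.0067,"y":-0.0033,"z":0.0417},{"aperture":0.4,"x":-0.0067,"y":-0.0033,"z":0.0833},{"aperture":0.4,"x":-0.0067,"y":-0.0033,"z":0.1167},{"aperture":0.4,"x":-0.0067,"y":-0.0033,"z":0.1417},{"aperture":0.4,"x":-0.0067,"y":-0.0033,"z":0.1533},{"aperture":0.4,"x":-0.0067,"y":-0.0033,"z":0.1533},{"aperture":0.0,"x":-0.0067,"y":-0.0033,"z":0.1533},{"aperture":0.0,"x":-0.0067,"y":-0.0033,"z":0.1533},{"aperture":0.0,"x":-0.0067,"y":-0.0033,"z":0.1533},{"aperture":0.0,"x":-0.0067,"y":-0.0033,"z":0.1533}]' | python3 steer.py 25; python3 -c "
from h import *
s=r.get_state(); go(np.array(s['tool_pos'])+.175*np.array([-.997,-.077,0]),1.648)"
```

```text
clock: 3.15
tool_pos: [0.6191, 0.0634, 0.1091]
eef_rot: [0.68, 0.733, 0.001, 0.001]
contact_force: [0.8, 0.1, 2.7]
opening: 0.117
finger_force: 24.9
shift [-0.0005 -0.175  -0.0004] rot [ 0.0023 -0.0001 -0.0029] t 3.15 pos [0.6191 0.0634 0.1091] F [0.8481 0.065  2.7238] op 0.1166648072051701 q [ 0.0514  0.8774 -0.4161  1.6717  0.5047  0.6988 -0.5489]
```

In the tool's units: -0.14 m / 0.6 = -0.2333, -0.13 m / 0.6 = -0.2167.

```bash
echo '[{"aperture":0,"y":-0.0167},{"aperture":0,"y":-0.0417},{"aperture":0,"y":-0.0667},{"aperture":0,"y":-0.0917},{"aperture":0,"y":-0.1167},{"aperture":0,"y":-0.1417},{"aperture":0,"y":-0.1667},{"aperture":0,"y":-0.1917},{"aperture":0,"y":-0.2167},{"aperture":0,"y":-0.2333}]' | python3 steer.py; echo '[{"aperture":0,"y":-0.0083},{"aperture":0,"y":-0.0167},{"aperture":0,"y":-0.025},{"aperture":0,"y":-0.0333},{"aperture":0,"y":-0.0383},{"aperture":0,"y":-0.0417}]' | python3 steer.py; python3 -c "
from h import *
go((.449,.0565,.109),1.648)"
```

```text
clock: 4.15
tool_pos: [0.4793, 0.0479, 0.109]
eef_rot: [0.682, 0.731, -0.002, 0.003]
contact_force: [4.6, -11.0, 1.8]
opening: 0.114
finger_force: 25.0
clock: 4.75
tool_pos: [0.4549, 0.0451, 0.109]
eef_rot: [0.682, 0.731, -0.003, 0.003]
contact_force: [4.4, -13.3, 3.5]
opening: 0.118
finger_force: 25.0
shift [ 0.0117 -0.0051 -0.0002] rot [ 0.0007  0.0087 -0.0087] t 4.75 pos [0.4549 0.0451 0.109 ] F [  4.4133 -13.3371   3.4543] op 0.11754655989146166 q [-0.0418  0.7273 -0.2627  2.1703  0.6183  0.318  -0.7659]
```

```bash
echo '[{"aperture":0,"x":-0.005,"y":-0.005},{"aperture":0,"x":-0.01,"y":-0.01},{"aperture":0,"x":-0.01,"y":-0.015},{"aperture":0,"x":-0.01,"y":-0.02},{"aperture":0,"x":-0.01,"y":-0.025},{"aperture":0,"x":-0.01,"y":-0.025}]' | python3 steer.py; python3 - <<'E'
from h import *
go((.449,.0565,.109),1.648)
cv2.imwrite("pics/top1.png",snapshot("top")[:,:,::-1])
E
```

```text
clock: 5.35
tool_pos: [0.4515, 0.0448, 0.1091]
eef_rot: [0.682, 0.732, 0.009, 0.006]
contact_force: [23.7, -5.1, -17.3]
opening: 0.115
finger_force: 24.9
shift [ 0.0118 -0.0017  0.0001] rot [ 0.0212 -0.0035 -0.0068] t 5.35 pos [0.4515 0.0448 0.1091] F [ 23.6882  -5.1309 -17.3351] op 0.11493096807867373 q [-0.0506  0.72   -0.2383  2.2001  0.6377  0.2642 -0.7782]
```

View pics/top1.png

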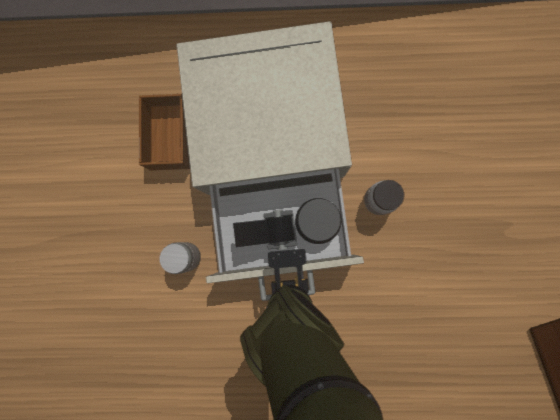

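The drawer is at its stop: the pull force rose to 24 N after about 168 mm from slightly ajar. The paddle lies at about (233–295,233), and the canister at (318,221) is on the dial's other side. I'll release and rise clear, then look.

In the tool's units: -0.13 m / 0.6 = -0.2167, -0.09 m / 0.6 = -0.15.

```bash
echo '[{"aperture":0,"x":0.005,"y":0.0067},{"aperture":0.4,"x":0.005,"y":0.0067},{"aperture":0.4,"x":0.005,"y":0.0067},{"aperture":0.4,"x":0.005,"y":0.0067,"z":-0.0333},{"aperture":0.4,"x":0.005,"y":0.0067,"z":-0.0833},{"aperture":0.2,"x":0.005,"y":0.0067,"z":-0.15},{"aperture":0,"x":0.005,"y":0.0067,"z":-0.2167},{"aperture":0,"x":0.005,"y":-0.05,"z":-0.2167},{"aperture":0,"x":0.005,"y":-0.1167,"z":-0.2167},{"aperture":0,"x":0.005,"y":-0.1167,"z":-0.2167}]' | python3 steer.py; python3 - <<'E'
from h import *
go((.449,.0565,.109),1.648)
for n in("top","scene"): cv2.imwrite(f"pics/{n}2.png",snapshot(n)[:,:,::-1])
a=cv2.resize(cv2.imread("pics/top2.png")[150:310,190:390],None,fx=2,fy=2,interpolation=cv2.INTER_CUBIC)
b=cv2.resize(cv2.imread("pics/scene2.png")[130:290,200:400],None,fx=2,fy=2,interpolation=cv2.INTER_CUBIC)
cv2.imwrite("pics/c2.png",np.hstack([a,b]))
E
```

```text
clock: 6.4
tool_pos: [0.362, 0.04, 0.238]
eef_rot: [0.679, 0.734, -0.004, -0.001]
contact_force: [0.5, -1.0, 0.2]
opening: 0.009
finger_force: 0.0
shift [0.0102 0.089  0.1283] rot [-0.0076  0.0038 -0.0003] t 6.4 pos [0.362 0.04  0.238] F [ 0.4782 -0.9672  0.1865] op 0.008755226773404814 q [ 0.1426  0.4082 -0.5395  2.2756  0.4002  0.5554 -0.6298]
```

View pics/c2.png

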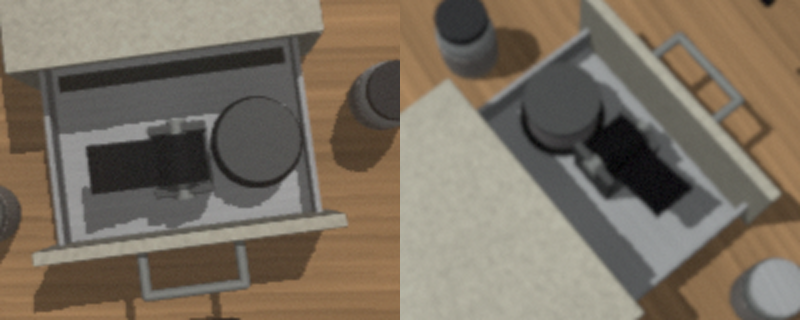

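The drawer is open. Crop positions, top half: canister lid centre (257,140), paddle tip corners (87,146) and (93,195), handle ends (145,297) and (248,284). Scene half: lid centre (565,93), tip corners (658,215) and (692,188).

```bash
python3 - <<'E'
from h import *
np.set_printoptions(precision=4,suppress=True)
t=lambda u,v:ray("top",(190+u/2-.25,150+v/2-.25)); s=lambda u,v:ray("scene",(200+(u-400)/2-.25,130+v/2-.25))
P={"canister":((257,140),(565,93)),"tip back":((87,146),(658,215)),"tip front":((93,195),(692,188)),
"handle L":((145,297),(719,121)),"handle R":((248,284),(679,36)),"Lwall front":((65,245),(745,207)),"front L out":((33,262),(758,220)),"front R out":((345,222),(584,1)),
"unitFL":((5,72),(640,316)),"unitFR":((322,32),(449,82)),"drum back":((178,122),(598,150)),"drum front":((182,193),(648,135))}
R={}
for k,(a,b) in P.items(): R[k],e=tri(t(*a),s(*b)); print(k,R[k],e)
for a,b in(("handle L","handle R"),("front L out","front R out"),("unitFL","unitFR")):
    d=R[a]-R[b]; print(a,np.linalg.norm(d),np.arctan2(-d[0],d[1]),(R[a]+R[b])/2)
for k,z in(((145,297),.12),((248,284),.12),((87,146),.129),((93,195),.129)):
    o,d=t(*k); print(o+d*(z-o[2])/d[2])
E
```

```text
canister [ 0.6017 -0.014   0.1102] 0.0011259786886416048
tip back [0.5981 0.1602 0.1287] 0.0010476679087205603
tip front [0.5486 0.1552 0.1212] 0.00024720830372795783
handle L [0.4433 0.1026 0.0495] 0.022323716587777258
handle R [ 0.4549 -0.0009  0.1147] 0.0014764119591828791
Lwall front [0.4924 0.1977 0.0563] 0.002162096921570867
front L out [0.4825 0.2249 0.0615] 0.0182686528689458
front R out [ 0.5157 -0.1043  0.0976] 0.0004326010977420316
unitFL [0.6744 0.2379 0.1499] 0.002213952955158734
unitFR [ 0.7073 -0.0802  0.1456] 0.00017348889201862277
drum back [0.6172 0.0683 0.1447] 0.007634012766467877
drum front [0.5456 0.0685 0.0801] 0.007767769820454747
handle L 0.12290844508283759 0.11144928535564257 [0.4491 0.0509 0.0821]
front L out 0.33285139355291976 0.10043875125618262 [0.4991 0.0603 0.0796]
unitFL 0.3199011564777407 0.102839838534302 [0.6909 0.0788 0.1478]
[0.4445 0.1034 0.12  ]
[ 0.4561 -0.0012  0.12  ]
[0.5985 0.1598 0.129 ]
[0.5486 0.1541 0.129 ]
```

Yaw is about 0.103. Dial axis works out at about (0.584, 0.066), and the measured paddle tip agrees with that within 2 mm. The press target, with the finger centre 72 mm out, is about (0.577, 0.137).

```bash
python3 - <<'E'
from h import *
go((.5766,.137,.18),.103)
p=camera_params("wrist");s=r.get_state()
c=-cv2.Rodrigues(p["rvec"])[0].T@p["tvec"]; print("cam in tool",Ro.from_quat(s["eef_rot"]).inv().apply(c-s["tool_pos"]))
E
```

```text
shift [0.0793 0.2151 0.0583] rot [0.     0.0007 1.5431] t 6.5 pos [0.3681 0.0418 0.2384] F [ 0.1829  0.3447 -0.0495] op 0.005413999134038761 q [ 0.1423  0.4118 -0.5384  2.2651  0.401   0.5546 -0.6292]
cam in tool [ 0.0729 -0.0004 -0.1463]
```

In the tool's units: 0.215 m / 0.6 = 0.3583, 0.213 m / 0.6 = 0.355, 1.4 rad / 4 = 0.35.

```bash
echo '[{"aperture":0,"x":0.0167,"y":0.05,"wz":0.035},{"aperture":0,"x":0.0333,"y":0.1,"wz":0.07},{"aperture":0,"x":0.05,"y":0.15,"wz":0.105},{"aperture":0,"x":0.0667,"y":0.2,"wz":0.14},{"aperture":0,"x":0.0833,"y":0.25,"wz":0.175},{"aperture":0,"x":0.1,"y":0.3,"wz":0.21},{"aperture":0,"x":0.1167,"y":0.3333,"wz":0.245},{"aperture":0,"x":0.13,"y":0.355,"z":0.0167,"wz":0.28},{"aperture":0,"x":0.1333,"y":0.3583,"z":0.0333,"wz":0.315},{"aperture":0,"x":0.1333,"y":0.3583,"z":0.05,"wz":0.35}]' | python3 steer.py; python3 -c "
from h import *
go((.5766,.137,.15),.103)"
```

```text
clock: 7.5
tool_pos: [0.579, 0.139, 0.2072]
eef_rot: [0.993, 0.12, 0.0, -0.0]
contact_force: [0.1, -0.1, -0.9]
opening: 0.005
finger_force: 0.0
shift [-0.0029  0.0014  0.0572] rot [-0.0008 -0.001   0.1375] t 7.5 pos [0.579  0.139  0.2072] F [ 0.125  -0.0922 -0.9263] op 0.0047857038343319105 q [-0.2616  0.6842 -0.0885  1.6958  0.08    0.764  -1.7184]
```

In the tool's units: 0.057 m / 0.6 = 0.095, 0.055 m / 0.6 = 0.0917, 0.137 rad / 4 = 0.0343.

```bash
echo '[{"aperture":0,"x":-0.005,"y":0.0017,"z":0.0333,"wz":0.0175},{"aperture":0,"x":-0.005,"y":0.0017,"z":0.0667,"wz":0.0343},{"aperture":0,"x":-0.005,"y":0.0017,"z":0.0917,"wz":0.0343},{"aperture":0,"x":-0.005,"y":0.0017,"z":0.095,"wz":0.0343},{"aperture":0,"x":-0.005,"y":0.0017,"z":0.095,"wz":0.0343}]' | python3 steer.py; python3 - <<'E'
from h import *
go((.5766,.137,.13),.103)
cv2.imwrite("pics/w2.png",snapshot("wrist")[:,:,::-1])
E
```

```text
clock: 8.0
tool_pos: [0.5753, 0.1362, 0.1507]
eef_rot: [0.999, 0.054, -0.0, -0.0]
contact_force: [0.0, -0.5, -0.2]
opening: 0.001
finger_force: 0.0
shift [ 0.0013 -0.0006  0.0207] rot [-0.0002  0.0004  0.0055] t 8.0 pos [0.5753 0.1362 0.1507] F [ 0.0259 -0.451  -0.1515] op 0.001151383604079313 q [-0.2837  0.7575 -0.0464  1.7553  0.0536  0.6303 -1.823 ]
```

View pics/w2.png

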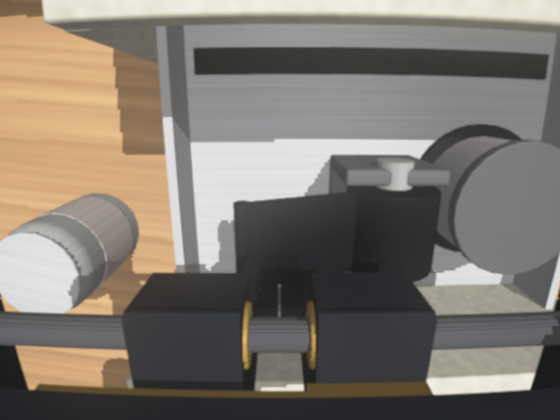

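The closed fingertips are at about (280,270), above the paddle, which spans x≈235–355. The canister and the walls are clear. Pressing now.

In the tool's units: 0.06 m / 0.6 = 0.1, 0.056 m / 0.6 = 0.0933.

```bash
echo '[{"aperture":0,"x":0.0017,"z":0.0167},{"aperture":0,"x":0.0017,"z":0.0333},{"aperture":0,"x":0.0017,"z":0.045},{"aperture":0,"x":0.0017,"z":0.0567},{"aperture":0,"x":0.0017,"z":0.0667},{"aperture":0,"x":0.0017,"z":0.0767},{"aperture":0,"x":0.0017,"z":0.0867},{"aperture":0,"x":0.0017,"z":0.0933},{"aperture":0,"x":0.0017,"z":0.1},{"aperture":0,"x":0.0017,"z":0.1}]' | python3 steer.py; echo '[{"aperture":0,"z":0.0067},{"aperture":0,"z":0.0133},{"aperture":0,"z":0.0167},{"aperture":0,"z":0.0167}]' | python3 steer.py
```

```text
clock: 9.05
tool_pos: [0.576, 0.1364, 0.0908]
eef_rot: [0.999, 0.054, 0.0, -0.0]
contact_force: [0.0, 1.7, 2.6]
opening: 0.005
finger_force: 1.3
clock: 9.45
tool_pos: [0.5761, 0.1356, 0.0813]
eef_rot: [0.999, 0.054, 0.0, 0.0]
contact_force: [-0.9, 3.4, 4.3]
opening: 0.003
finger_force: 2.5
```

In the tool's units: 0.004 m / 0.6 = 0.0067, 0.002 m / 0.6 = 0.0033.

```bash
for i in 1; do echo '[{"aperture":0,"z":0.0033},{"aperture":0,"z":0.0067},{"aperture":0,"z":0.0067}]' | python3 steer.py; echo '[{"aperture":0,"z":0.0033},{"aperture":0,"z":0.0033}]' | python3 steer.py;echo '[{"aperture":0,"z":0.0033},{"aperture":0,"z":0.0033}]' | python3 steer.py;echo '[{"aperture":0,"z":0.0017},{"aperture":0,"z":0.0017}]' | python3 steer.py; done | grep -E "pos|contact"
```

```text
tool_pos: [0.5762, 0.1348, 0.0773]
contact_force: [-0.7, 1.5, 4.1]
tool_pos: [0.5762, 0.1344, 0.0753]
contact_force: [0.3, -0.4, 4.9]
tool_pos: [0.5763, 0.134, 0.0733]
contact_force: [0.1, -1.1, 4.1]
tool_pos: [0.5763, 0.1338, 0.0724]
contact_force: [0.4, -1.9, 6.5]
```

In the tool's units: 0.001 m / 0.6 = 0.0017.

```bash
for i in 1; do echo '[{"aperture":0,"z":0.0017},{"aperture":0,"z":0.0017}]' | python3 steer.py; echo '[{"aperture":0,"z":0.0017},{"aperture":0,"z":0.0017}]' | python3 steer.py; echo '[{"aperture":0,"z":0.0017},{"aperture":0,"z":0.0017}]' | python3 steer.py;  done | grep -E "pos|contact"
```

```text
tool_pos: [0.5764, 0.1335, 0.0716]
contact_force: [-0.4, -1.2, 7.8]
tool_pos: [0.5765, 0.1332, 0.0707]
contact_force: [-0.5, -1.9, 8.2]
tool_pos: [0.5765, 0.133, 0.0698]
contact_force: [-0.5, -2.6, 9.7]
```

In the tool's units: 0.001 m / 0.6 = 0.0017.

```bash
for i in 1; do echo '[{"aperture":0,"z":0.0017},{"aperture":0,"z":0.0017}]' | python3 steer.py; echo '[{"aperture":0,"z":0.0017},{"aperture":0,"z":0.0017}]' | python3 steer.py; echo '[{"aperture":0,"z":0.0017},{"aperture":0,"z":0.0017}]' | python3 steer.py;  done | grep -E "pos|contact"; python3 - <<'E'
from h import *
a=[cv2.resize(snapshot(n)[y:y+160,x:x+200,::-1],None,fx=2,fy=2,interpolation=cv2.INTER_CUBIC) for n,x,y in(("top",190,150),("scene",200,130))]
cv2.imwrite("pics/c3.png",np.hstack(a))
E
```

```text
tool_pos: [0.5765, 0.1328, 0.0689]
contact_force: [-0.8, -1.9, 8.7]
tool_pos: [0.5765, 0.133, 0.0678]
contact_force: [0.4, -1.6, 8.2]
tool_pos: [0.5766, 0.1332, 0.0667]
contact_force: [0.5, -1.2, 7.0]
```

View pics/c3.png

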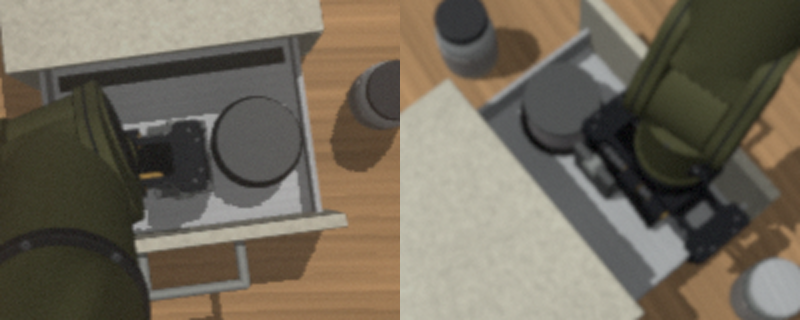

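The force peaked at 9.7 N and then fell to 7 N, which is the third click going past. The drawer front and handle are at the same pixels, and the body is clear of the canister and wall. I'll press slightly deeper until it stiffens, for margin.

In the tool's units: 0.001 m / 0.6 = 0.0017.

```bash
for i in 1; do echo '[{"aperture":0,"z":0.0017},{"aperture":0,"z":0.0017}]' | python3 steer.py; echo '[{"aperture":0,"z":0.0017},{"aperture":0,"z":0.0017},{"aperture":0,"z":0.0017}]' | python3 steer.py;  done | grep -E "clock|pos|contact"
```

```text
clock: 11.85
tool_pos: [0.5766, 0.1333, 0.0662]
contact_force: [-0.2, -1.4, 11.3]
clock: 12.15
tool_pos: [0.5768, 0.1333, 0.0659]
contact_force: [-1.9, -2.7, 17.4]
```

At the hard stop, so past the third click. I'll ease off 1 mm to a firm hold, check it is steady and that the drawer hasn't moved, then hand in.

In the tool's units: -0.001 m / 0.6 = -0.0017.

```bash
echo '[{"aperture":0,"z":-0.0017},{"aperture":0,"z":-0.0017},{"aperture":0,"z":-0.0017},{"aperture":0,"z":-0.0017},{"aperture":0,"z":-0.0017}]' | python3 steer.py; python3 - <<'E'
from h import *
b=cv2.imread("pics/top2.png")[245:305,260:370].astype(int)
a=snapshot("top")[245:305,260:370,::-1].astype(int)
print("front/handle diff",abs(a-b)[:,30:].mean())
s=r.get_state(); print(s["tool_pos"],s["contact_force"])
if s["contact_force"][2]>6 and abs(a-b)[:,30:].mean()<6: print(r.finish_job())
E
```

```text
clock: 12.65
tool_pos: [0.5767, 0.1333, 0.0662]
eef_rot: [0.999, 0.053, 0.001, 0.001]
contact_force: [-0.7, -2.0, 11.2]
opening: 0.01
finger_force: 4.7
front/handle diff 8.830277777777777
[0.57663952 0.13335704 0.06618397] [-0.69194304 -2.41615323 10.72805885]
```

```bash
python3 - <<'E'
from h import *
g=cv2.imread("pics/top2.png"); a=np.ascontiguousarray(snapshot("top")[:,:,::-1])
for x,y,w,h in((300,275,22,26),(340,250,28,25)):
    m=cv2.matchTemplate(a[y-10:y+h+10,x-10:x+w+10],g[y:y+h,x:x+w],cv2.TM_CCOEFF_NORMED); _,v,_,l=cv2.minMaxLoc(m); print(v,l[0]-10,l[1]-10)
E
```

```text
0.995272696018219 0 0
0.9964209794998169 0 0
```

The drawer has moved 0 px, so the earlier difference was only shadow. Handing in.

```bash
python3 -c "
from plant import r, snapshot, camera_params
print(r.finish_job())"
```

```text
the job is handed in; nothing more can be done
None
```

I handed the job in at about 13 s: the drawer is fully out, the fingers hold the paddle past the third click near its stop with about 11 N, and the jar and tin were not touched.

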